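Make up the cooker kit and the spice kit from the bamboo shelf

ROBOT

A 7-joint arm with a two-finger parallel gripper is mounted at the origin on the work surface. World frame = base frame: x ahead of the robot, y to its left, z up, the work surface at z = 0. Lengths are in m, angles in degrees, forces in N, time in s.
With the tool pointing down it reaches from about 0.425 to 1.025 m from the base axis. Payload 9.4 kg.
Tool frame: the origin (TCP) lies at the very end of the fingers, on their centre line; the grasp point (between the pads) lies 19 mm behind it; z points along the fingers, y is the line along which they close (so a half turn about z gives the same grasp; the last joint's range is limited). The gripper opens to 93 mm and grips with 3 to 60 N. Pads are 15 mm wide; open, the fingers measure 128 mm over their backs; the gripper's body (75 mm by 188 mm) begins 65 mm behind the grasp point.
Start: joints at [-74.181, 34.337, -0.143, 91.639, 0.103, 54.024, -4.572], TCP at [0.251, 0.68, 0.219] pointing down, gripper open.
Joint ranges: [-147.43, 147.43], [-19.82, 112.94], [-74.19, 73.91], [6.32, 146.72], [-59.91, 239.91], [6.04, 106.73], [-150.56, 150.56]. Speed limits (degrees/s): [127.2, 127.2, 172.46, 172.46, 180, 180, 180].

INTERFACE

Orientations are given as [roll, pitch, yaw] about the fixed x, y, z axes, in that order (R = Rz(yaw) Ry(pitch) Rx(roll)).
In Python, from workcell import arm gives the robot as it stands.
- The arm moves only by the shell command python3 -m jog 'ROWS' [FORCE]. ROWS is JSON, a list of rows, each an object with "hand": the closure, from 0 (fully open) to 1 (shut); "delta_pos": the shift along the tool's x, y, z in cm, a list of three; "rotation": the turn, a rotation vector about the tool's x, y, z in degrees, a list of three. A call has 1 to 10 rows; each row shifts and turns the commanded pose from where the row before left it, along the tool's axes as they then stand; what a row does not reach is not made up. A row lasts 1/8 s, in which the tool goes at most 62.5 mm and 10.7 degrees, less where a joint would pass 70% of its speed; a pose out of reach is approached as far as the arm can. A call is refused whole if a number of a shift passes 6.25 or a number of a turn 10.7, either way. A call with a gripper value outside its range is refused whole. The fingers move at their own pace and stop on an object; FORCE is the grip in N (left out, the last holds). Time passes only in rows, so rows that do not move let the fingers close. It gives the time, the measured TCP pose, the force, the opening and the grip force at its end, in the units of the state.
- arm.observe(): the state, without advancing time (a new reading comes with each control period).
- arm.get_image(name): name is "side" or "top"; returns a dict with "frame" (480x640x3 uint8, red, green, blue), "z_map" (480x640 float32, m along the optical axis (not along the pixel's ray), 0 where there is no reading), "mtx" (3x3 intrinsics, pixels), "position" and "rotation" of the camera in the world. Camera axes: x right, y down, z forward; pixel columns grow to the right and rows downward; lengths in m; the calibration is good to about 2 mm. A picture is of the moment at which its call begins.
- arm.job_done(): hands the job in; it is judged then, once.
Trained networks look in a picture, given as the dict that the camera call returned (one of the last four; its "shot" number tells which), for a name from the list of things; names that differ only in an ending like _2 or _b are one class to them, and where a whole thing is asked for, a point or a joint stands for the part that bears it (a point fixed in the world has none). Each returns a list of dicts, best first, with "conf" (0 to 1); they miss things now and then, are a little off and sometimes report something else, mostly with a low value. They report only what shows in the picture. A call takes as long as a camera call. They do not tell look-alikes from the thing itself.
- arm.spot_in(picture, label): "xyz" ([x, y, z] in m, in world coordinates, good to about 4 mm: the middle of the surface that is visible of it).
- arm.cut_out(picture, label): "pixels" (480x640 bool, what is visible of it).
The state is a dict: "time_s": time; "joints": joint angles; "qd": joint speeds; "effort": joint torques, N m; "tcp_pos": TCP position; "tcp_rot": TCP orientation; "force": force on the tool from outside, world axes, zero at the start; "wrist_torque": the same for the moment, N m; "gripper_width": finger opening in m; "grasp_force": force on a finger pad.
Only numpy, scipy, OpenCV 4.12 (cv2) and the standard library are available. Lean on these libraries where they do the work, as an engineer would, in place of code of your own. Each camera call takes 0.05 s, during which the arm holds its last target. There are 200 camera calls.

TASK

Make up two kits from the shelf. The cooker kit goes in the blue tray: the idli plate lying flat in the large compartment, and the vent weight and the green brush standing upright in the two small ones, one in each. The spice kit goes in the yellow tray: the steel dabba standing upright on the tray's floor, with the red-lidded tin standing centred on top of it; leave the white-lidded tin and the copper tumbler where they are.

Things in the scene. Friction and masses are not known exactly. Their poses are not given: they have to be found in the camera images.
- blue_tray: Fixed blue kit tray on the counter, 142 (x) by 212 mm (y), floor and walls 4 mm thick, wall tops 14 mm above the counter. Open compartments: a large one, 134 x 134 mm inside, centred at x 0, y -35 mm in the tray's frame, and two small ones, 65 (x) x 66 (y) mm inside, centred at x -34.5 and x +34.5, both y +69 mm. Origin: centre of its underside, z up.
- yellow_tray: Fixed yellow plastic kit tray on the counter, one open compartment 84 x 84 mm inside; 92 x 92 mm outside, floor 4 mm thick, wall tops 14 mm above the counter. Origin: centre of its underside, z up.
- idli_plate: Stainless steel idli plate: three round cups of 52 mm diameter and 14 mm height joined in a clover about an upright centre tube of 14 mm diameter, top 55 mm above the underside; lift it by the tube. Outline within a 114 mm circle about the tube. The tube's axis is the z axis. Starts upright on the bamboo shelf, top 60 mm above the counter. Origin: centre of its underside, z up.
- vent_weight: Aluminium vent weight of a pressure cooker: cylinder of 28 mm diameter, 34 mm high, with a black cap of 20 mm diameter on top, 42 mm high in all. Starts upright on the bamboo shelf, top 60 mm above the counter. Origin: centre of its underside, z up.
- brush: Green plastic scrubbing brush standing on its white bristles: head of 44 mm diameter up to 28 mm height, narrower neck of about 24 mm diameter, and a round knob of 34 mm diameter from 50 to 70 mm height, the top; it is taken by the knob. Starts upright on the bamboo shelf, top 60 mm above the counter. Origin: centre of its underside, z up.
- dabba: Plain steel dabba (round tin) with a flat hinged flap for a lid, shut: 58 mm diameter, 50 mm high, a dark band, hinge and thumb tab just under the top (stick out under 4 mm). Starts upright on the bamboo shelf, top 60 mm above the counter. Origin: centre of its underside, z up.
- red_tin: Small round steel spice tin with a red lid of the same width: 44 mm diameter, 40 mm high, flat top and bottom. Starts upright on the bamboo shelf, top 60 mm above the counter. Origin: centre of its underside, z up.
- white_tin: Small round steel spice tin like the red one but with a white lid: 44 mm diameter, 40 mm high. Not wanted. It stands in the row behind. Starts upright on the bamboo shelf, top 60 mm above the counter. Origin: centre of its underside, z up.
- tumbler: Open copper tumbler, 58 mm across the rim, 65 mm high. Not wanted. It stands in the row behind. Starts upright on the bamboo shelf, top 60 mm above the counter. Origin: centre of its underside, z up.
Mind the look-alikes: they are no part of the job. Leave any pink or purple look-alike of the red_tin alone. Leave any pink or purple look-alike of the dabba alone.

How it is judged:
By the outcome, as a careful person would: the job done as asked, in the order asked, and still so for the second after the job is handed in, with the robot touching nothing.
It also fails if it takes over 131 s, if anything falls off the work surface, if the arm or the gripper's body presses on something with over 40 N, if the wrist force passes 120 N, or if a joint passes its speed limit or range.

## Working session

There is one attempt and no reset: what is moved stays moved. The work goes in short steps, Python scripts to look and compute and a shell command to move; the robot and the scene stay as the last step left them, time stands still between calls to the robot, and variables do not carry over. Pictures are saved under pics/ and viewed, at most 14 in all, crops included, and the job is handed in when it is done.

```bash
mkdir -p pics; ls
cat > h.py <<'E'
import numpy as np, cv2
from workcell import arm
def save(p,n): cv2.imwrite('pics/'+n, p['frame'][:,:,::-1])
def cloud(p):
    z=p['z_map']; K=np.array(p['mtx']); v,u=np.mgrid[:480,:640]
    P=np.dstack([(u-K[0,2])/K[0,0]*z,(v-K[1,2])/K[1,1]*z,z])
    W=P@np.array(p['rotation']).T+np.array(p['position']); W[z==0]=np.nan
    return W
E
python3 - <<'E'
from h import *
print(arm.observe())
for c in('top','side'):
    p=arm.get_image(c); save(p,c+'0.png'); W=cloud(p)
    print(c,p['position'],np.round(p['rotation'],2).tolist(),p['mtx'])
    for n in 'blue_tray yellow_tray idli_plate vent_weight brush dabba red_tin white_tin tumbler'.split():
        for d in arm.cut_out(p,n):
            m=d['pixels']; w=W[m]; w=w[~np.isnan(w[:,0])]
            if len(w)<10: continue
            v,u=np.nonzero(m)
            zt=np.percentile(w[:,2],97); t=w[w[:,2]>zt-.006]
            print(n,round(d['conf'],2),'px',int(u.mean()),int(v.mean()),len(u),'ztop',zt.round(3),'topmid',((t.min(0)+t.max(0))/2)[:2].round(4),'ext',np.ptp(t,0)[:2].round(3),'all',((w.min(0)+w.max(0))/2)[:2].round(4),np.ptp(w,0)[:2].round(3))
E
```

```text
pics
{'time_s': 0.0, 'joints': array([-74.18173145,  34.38552718,  -0.1453056 ,  91.67891311,
         0.10423978,  54.02552247,  -4.572648  ]), 'qd': array([ 0.03767667,  0.05371963,  0.02423126, -0.00602775, -0.09550759,
       -0.06173069, -0.0263273 ]), 'effort': array([-1.52585988e-03, -7.65056133e+01,  1.49626460e+00, -2.52358943e+01,
       -5.24769095e-02,  1.67443481e-02,  1.67752619e-04]), 'tcp_pos': array([0.2503534 , 0.67988986, 0.21775993]), 'tcp_rot': array([-1.79910627e+02,  9.35523288e-03,  1.59790369e+02]), 'force': array([-0.61882112,  0.14634658,  0.38586247]), 'wrist_torque': array([-0.0287706 ,  0.01965951, -0.01507137]), 'grasp_force': 0.0, 'gripper_width': 0.09275350545512152}Traceback (most recent call last):
  File "<stdin>", line 4, in <module>
  File "h.py", line 7, in cloud
    W=P@np.array(p['rotation']).T+np.array(p['position']); W[z==0]=np.nan
      ~~~~~~~~~~~~~~~~~~~~~~~~~~~^~~~~~~~~~~~~~~~~~~~~~~~
ValueError: operands could not be broadcast together with shapes (480,640) (3,)
```

```bash
sed -i "s/np.array(p\['rotation'\]).T/Rotation.from_euler('xyz',p['rotation'],degrees=True).as_matrix().T/; 1a from scipy.spatial.transform import Rotation" h.py
cat >> h.py <<'E'
ALL='blue_tray yellow_tray idli_plate vent_weight brush dabba red_tin white_tin tumbler'.split()
def report(p,names=ALL):
    W=cloud(p)
    for n in names:
        for d in arm.cut_out(p,n):
            m=d['pixels']; w=W[m]; w=w[~np.isnan(w[:,0])]
            if len(w)<10 or d['conf']<.2: continue
            v,u=np.nonzero(m); rgb=p['frame'][m].mean(0).astype(int)
            zt=np.percentile(w[:,2],97); t=w[w[:,2]>zt-.006]
            print(n,round(d['conf'],2),'px',int(u.mean()),int(v.mean()),len(u),rgb,'ztop',zt.round(3),'topmid',((t.min(0)+t.max(0))/2)[:2].round(4),'ext',np.ptp(t,0)[:2].round(3),'all',((w.min(0)+w.max(0))/2)[:2].round(4),np.ptp(w,0)[:2].round(3))
E
python3 - <<'E'
from h import *
for c in('top','side'):
    p=arm.get_image(c); save(p,c+'0.png'); 
    print(c,p['position'],p['rotation'],np.array(p['mtx']).tolist()); report(p)
E
```

```text
top [ 0.56492118 -0.01281861  1.16108153] [-177.27909837    1.47284474  -90.73237138] [[529.2110063552107, 0.0, 320.1850241780538], [0.0, 529.2110063552107, 236.81572022971702], [0.0, 0.0, 1.0]]
blue_tray 0.78 px 254 302 6434 [ 25  55 108] ztop 0.015 topmid [0.4803 0.1611] ext [0.146 0.215] all [0.4803 0.1638] [0.146 0.221]
yellow_tray 0.81 px 408 296 1883 [123 109  34] ztop 0.016 topmid [ 0.4887 -0.1734] ext [0.093 0.092] all [ 0.4887 -0.1727] [0.093 0.093]
idli_plate 0.59 px 330 224 126 [55 53 54] ztop 0.105 topmid [ 0.6421 -0.0073] ext [0.018 0.018] all [ 0.6416 -0.0072] [0.024 0.022]
vent_weight 0.66 px 330 224 146 [59 58 59] ztop 0.105 topmid [ 0.6421 -0.0073] ext [0.018 0.018] all [ 0.6407 -0.0082] [0.026 0.024]
brush 0.69 px 397 223 351 [28 82 42] ztop 0.133 topmid [ 0.6403 -0.1429] ext [0.029 0.031] all [ 0.6403 -0.1435] [0.041 0.041]
dabba 0.87 px 529 275 885 [116  70  85] ztop 0.053 topmid [ 0.5326 -0.426 ] ext [0.062 0.058] all [ 0.5311 -0.4332] [0.069 0.075]
dabba 0.65 px 476 276 749 [63 29 82] ztop 0.054 topmid [ 0.5299 -0.3152] ext [0.058 0.057] all [ 0.5284 -0.3147] [0
[... 2379 characters left out ...]
ext [0.061 0.064] all [ 0.5353 -0.3571] [0.069 0.159]
red_tin 0.97 px 242 407 974 [70 29 98] ztop 0.042 topmid [0.6626 0.4329] ext [0.043 0.045] all [0.6625 0.4335] [0.044 0.046]
red_tin 0.66 px 281 312 741 [128  55  54] ztop 0.102 topmid [0.6359 0.2651] ext [0.041 0.045] all [0.6372 0.2549] [0.045 0.067]
red_tin 0.66 px 347 373 840 [167  84 110] ztop 0.042 topmid [0.5117 0.3336] ext [0.042 0.045] all [0.5119 0.3125] [0.043 0.087]
white_tin 0.91 px 264 218 404 [138 137 137] ztop 0.102 topmid [ 0.7479 -0.0685] ext [0.041 0.046] all [ 0.7524 -0.0682] [0.052 0.047]
tumbler 0.91 px 276 185 626 [113  63  40] ztop 0.126 topmid [ 0.7515 -0.2123] ext [0.054 0.067] all [ 0.7627 -0.3242] [0.076 0.29 ]
```

View pics/top0.png

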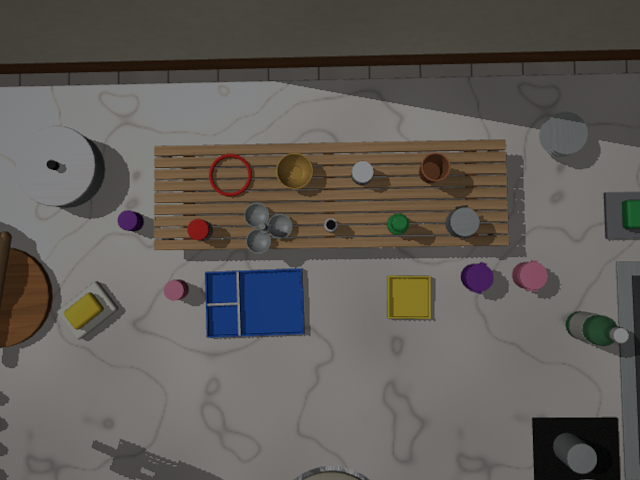

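View pics/side0.png

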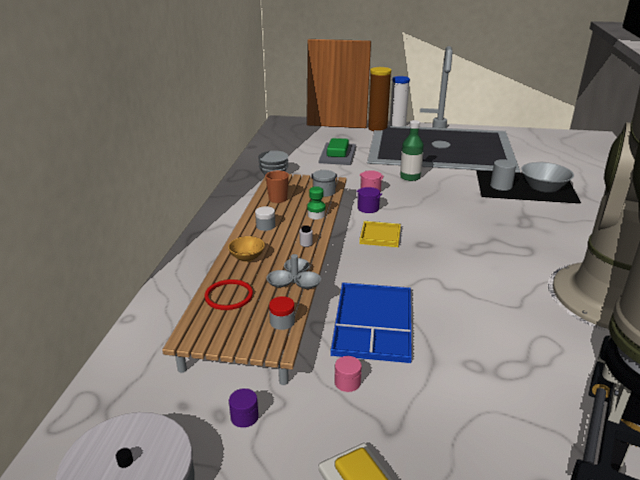

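```bash
python3 -m jog '[{"hand":0.2,"delta_pos":[0,0,0],"rotation":[0,0,-10.1]},{"hand":0.2,"delta_pos":[0,0,0],"rotation":[0,0,-10.1]},{"hand":0.2,"delta_pos":[-3.2,-4.5,0],"rotation":[0,0,0]},{"hand":0.2,"delta_pos":[-3.2,-4.5,0],"rotation":[0,0,0]},{"hand":0.2,"delta_pos":[-3.2,-4.5,0],"rotation":[0,0,0]},{"hand":0.2,"delta_pos":[-3.2,-4.5,0],"rotation":[0,0,0]},{"hand":0.2,"delta_pos":[-3.2,-4.5,0],"rotation":[0,0,0]},{"hand":0.2,"delta_pos":[-3.2,-4.5,0],"rotation":[0,0,0]},{"hand":0.2,"delta_pos":[0,0,0],"rotation":[0,0,0]},{"hand":0.2,"delta_pos":[0,0,0],"rotation":[0,0,0]}]' 20
python3 - <<'E'
from h import *
print({k:np.round(v,3) for k,v in arm.observe().items() if k in('tcp_pos','tcp_rot','time_s','joints')})
p=arm.get_image('top'); W=cloud(p)
for n in('blue_tray','yellow_tray'):
    m=arm.cut_out(p,n)[0]['pixels']; w=W[m]; w=w[~np.isnan(w[:,0])]; w=w[(w[:,2]>.010)&(w[:,2]<.02)]
    print(n,cv2.minAreaRect((w[:,:2]*1000).astype(np.float32)))
w=W[160:300,230:310].reshape(-1,3); w=w[(w[:,2]>.09)&(w[:,2]<.13)]; print('tube top',np.median(w,0),np.ptp(w,0),len(w))
p=arm.get_image('side');W=cloud(p)
w=W[240:300,250:340].reshape(-1,3); w=w[(w[:,2]>.10)&(w[:,2]<.125)]; print('side',np.median(w,0),np.ptp(w,0),len(w))
E
```

```text
time_s: 2.3
tcp_pos: [0.4424, 0.4107, 0.2188]
tcp_rot: [180.0, 0.0, 180.0]
force: [0.2, 0.2, 0.6]
gripper_width: 0.074
grasp_force: 0.0
{'time_s': np.float64(2.3), 'joints': array([-44.015,  26.044,  -6.043, 107.823,   3.63 ,  46.282,  38.009]), 'tcp_pos': array([0.442, 0.411, 0.219]), 'tcp_rot': array([1.79957e+02, 2.00000e-03, 1.79966e+02])}Traceback (most recent call last):
  File "<stdin>", line 5, in <module>
IndexError: list index out of range
```

```bash
cat > m.py <<'E'
from h import *
p=arm.get_image('top'); W=cloud(p); hsv=cv2.cvtColor(p['frame'],cv2.COLOR_RGB2HSV)
for n,lo,hi,r in(('blue',100,130,(250,345,180,320)),('yellow',20,35,(260,330,370,450))):
    k=np.zeros((480,640),bool);k[r[0]:r[1],r[2]:r[3]]=1
    m=k&(hsv[...,0]>lo)&(hsv[...,0]<hi)&(hsv[...,1]>120); w=W[m]; w=w[(w[:,2]>.010)&(w[:,2]<.02)]
    print(n,m.sum(),cv2.minAreaRect((w[:,:2]*1000).astype(np.float32)))
w=W[190:260,240:310].reshape(-1,3); w=w[(w[:,2]>.09)&(w[:,2]<.13)]; print('tube top',np.median(w,0),np.ptp(w,0),len(w))
p=arm.get_image('side');W=cloud(p)
w=W[240:300,250:340].reshape(-1,3); w=w[(w[:,2]>.10)&(w[:,2]<.125)]; print('side',np.median(w,0),np.ptp(w,0),len(w))
# gripper finger tips vs TCP
t=np.array(arm.observe()['tcp_pos']); print(t)
for c in('top','side'):
    q=arm.get_image(c);W=cloud(q); save(q,c+'1.png'); w=W.reshape(-1,3); w=w[(np.abs(w-t)[:,:2].max(1)<.13)&(w[:,2]>t[2]-.01)&(w[:,2]<t[2]+.1)]
    print(c,len(w),w.min(0),w.max(0),(w.min(0)+w.max(0))/2) if len(w) else print(c,0)
E
python3 m.py
```

```text
blue 6051 ((479.8687744140625, 161.463623046875), (141.60633850097656, 211.40066528320312), 1.4364646673202515)
yellow 1886 ((487.83392333984375, -173.34844970703125), (91.01255798339844, 90.38890838623047), 88.83808898925781)
tube top [0.63816438 0.12807832 0.11435109] [0.01314065 0.01354785 0.02628536] 49
side [0.64033533 0.13749623 0.10427609] [0.03226896 0.13098988 0.01735802] 114
[0.44147254 0.41160285 0.21856034]
top 193 [0.40685135 0.32396479 0.30037871] [0.47687896 0.49591229 0.31855391] [0.44186516 0.40993854 0.30946631]
side 1361 [0.40631484 0.3717433  0.21869396] [0.47735798 0.50131368 0.31855824] [0.44183641 0.43652849 0.2686261 ]
```

View pics/side1.png

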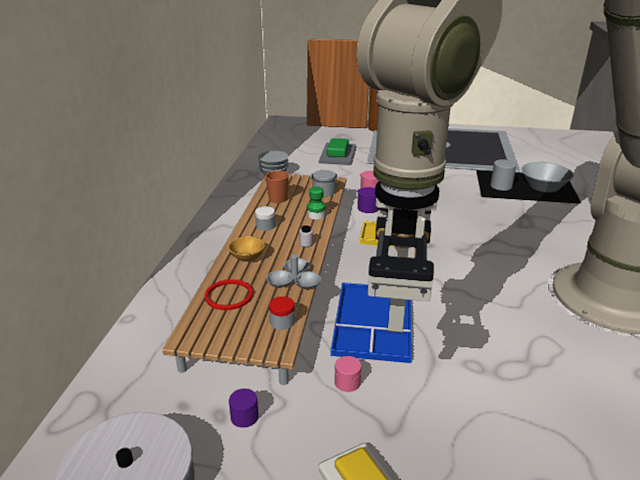

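```bash
python3 -m jog '[{"hand":0.3,"delta_pos":[-3.28,-4.67,0],"rotation":[0,0,0]},{"hand":0.3,"delta_pos":[-3.28,-4.67,0],"rotation":[0,0,0]},{"hand":0.3,"delta_pos":[-3.28,-4.67,0],"rotation":[0,0,0]},{"hand":0.3,"delta_pos":[-3.28,-4.67,0],"rotation":[0,0,0]},{"hand":0.3,"delta_pos":[-3.28,-4.67,0],"rotation":[0,0,0]},{"hand":0.3,"delta_pos":[-3.28,-4.67,0],"rotation":[0,0,0]},{"hand":0.3,"delta_pos":[0,0,3.5],"rotation":[0,0,0]},{"hand":0.3,"delta_pos":[0,0,3.0],"rotation":[0,0,0]},{"hand":0.3,"delta_pos":[0,0,2.0],"rotation":[0,0,0]},{"hand":0.3,"delta_pos":[0,0,0],"rotation":[0,0,0]}]' 20
python3 - <<'E'
from h import *
p=arm.get_image('side'); save(p,'side2.png'); f=p['frame'][150:390,180:500,::-1]; cv2.imwrite('pics/side2c.png',cv2.resize(f,None,fx=2.5,fy=2.5))
E
```

```text
time_s: 3.85
tcp_pos: [0.6382, 0.1304, 0.1321]
tcp_rot: [-180.0, -0.2, -180.0]
force: [-0.9, 0.6, 0.3]
gripper_width: 0.0651
grasp_force: 0.0
```

View pics/side2c.png

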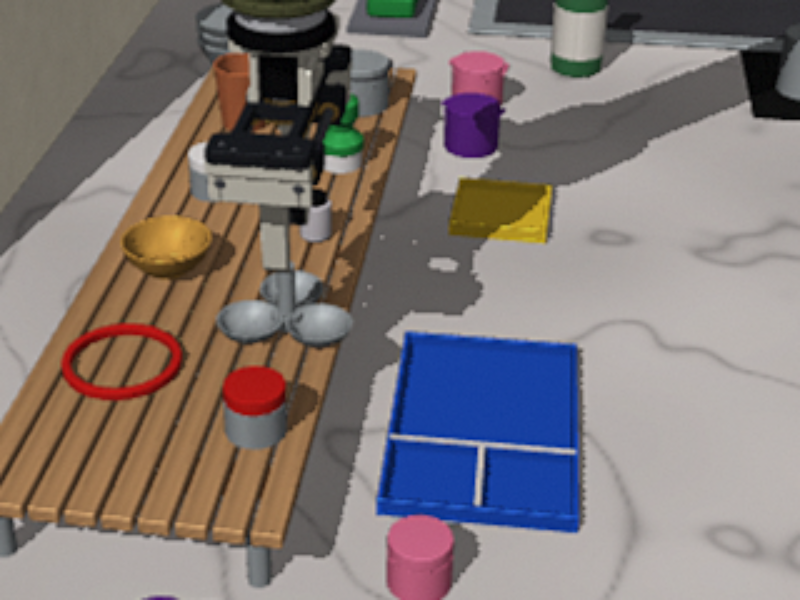

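```bash
python3 -m jog '[{"hand":0.3,"delta_pos":[0,0,2.5],"rotation":[0,0,0]},{"hand":0.3,"delta_pos":[0,0,2.4],"rotation":[0,0,0]},{"hand":0.3,"delta_pos":[0,0,0],"rotation":[0,0,0]},{"hand":1,"delta_pos":[0,0,0],"rotation":[0,0,0]},{"hand":1,"delta_pos":[0,0,0],"rotation":[0,0,0]},{"hand":1,"delta_pos":[0,0,0],"rotation":[0,0,0]},{"hand":1,"delta_pos":[0,0,0],"rotation":[0,0,0]},{"hand":1,"delta_pos":[0,0,0],"rotation":[0,0,0]},{"hand":1,"delta_pos":[0,0,0],"rotation":[0,0,0]}]' 25
```

```text
time_s: 5.03
tcp_pos: [0.6392, 0.13, 0.0847]
tcp_rot: [-180.0, 0.0, 180.0]
force: [0.1, 0.3, 1.0]
gripper_width: 0.0135
grasp_force: 25.0
```

```bash
python3 -m jog '[{"hand":1,"delta_pos":[0,0,-3],"rotation":[0,0,0]},{"hand":1,"delta_pos":[0,0,-4],"rotation":[0,0,0]},{"hand":1,"delta_pos":[3.95,0,0],"rotation":[0,0,0]},{"hand":1,"delta_pos":[3.95,0,0],"rotation":[0,0,0]},{"hand":1,"delta_pos":[3.95,0,0],"rotation":[0,0,0]},{"hand":1,"delta_pos":[3.95,-0.1,0],"rotation":[0,0,0]},{"hand":1,"delta_pos":[0,0,4],"rotation":[0,0,0]},{"hand":1,"delta_pos":[0,0,3],"rotation":[0,0,0]},{"hand":1,"delta_pos":[0,0,0],"rotation":[0,0,0]},{"hand":1,"delta_pos":[0,0,0],"rotation":[0,0,0]}]'
python3 - <<'E'
from h import *
p=arm.get_image('side'); f=p['frame'][200:400,250:510,::-1]; cv2.imwrite('pics/side3c.png',cv2.resize(f,None,fx=3,fy=3))
E
```

```text
time_s: 6.28
tcp_pos: [0.4815, 0.1292, 0.0852]
tcp_rot: [180.0, 0.0, 180.0]
force: [0.4, -0.2, -2.0]
gripper_width: 0.0133
grasp_force: 25.0
```

View pics/side3c.png

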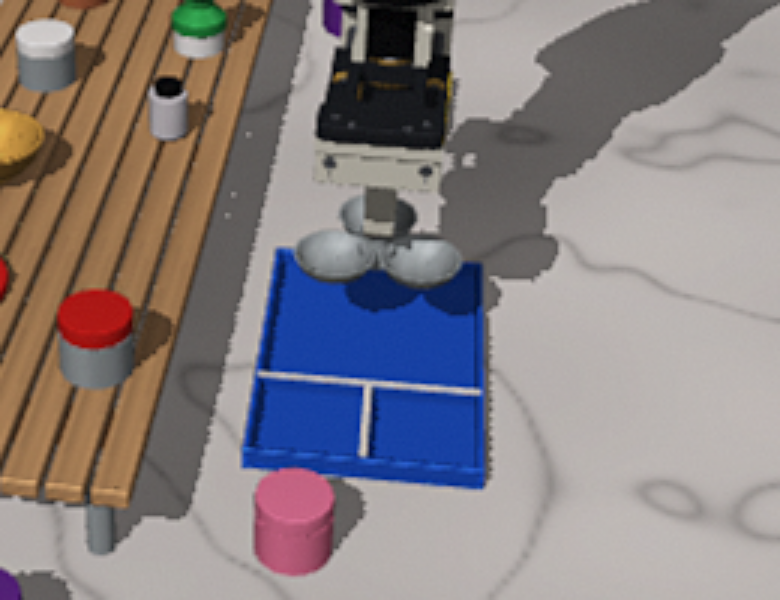

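```bash
python3 -m jog '[{"hand":1,"delta_pos":[0,0,3],"rotation":[0,0,0]},{"hand":1,"delta_pos":[0,0,1.8],"rotation":[0,0,0]},{"hand":1,"delta_pos":[0,0,0.8],"rotation":[0,0,0]},{"hand":1,"delta_pos":[0,0,0],"rotation":[0,0,0]}]'
python3 -m jog '[{"hand":0.5,"delta_pos":[0,0,0],"rotation":[0,0,0]},{"hand":0.5,"delta_pos":[0,0,0],"rotation":[0,0,0]},{"hand":0.5,"delta_pos":[0,0,0],"rotation":[0,0,0]},{"hand":0.4,"delta_pos":[0,0,-3],"rotation":[0,0,0]},{"hand":0.4,"delta_pos":[0,0,-5],"rotation":[0,0,0]},{"hand":0.4,"delta_pos":[0,0,-6],"rotation":[0,0,0]},{"hand":0.4,"delta_pos":[-4,-3.33,0],"rotation":[0,0,0]},{"hand":0.4,"delta_pos":[-4,-3.33,0],"rotation":[0,0,0]},{"hand":0.4,"delta_pos":[-4,-3.33,0],"rotation":[0,0,0]},{"hand":0.4,"delta_pos":[-4,-3.34,0],"rotation":[0,0,0]}]'
python3 -m jog '[{"hand":0.4,"delta_pos":[0,0,0],"rotation":[0,0,0]},{"hand":0.4,"delta_pos":[0,0,0],"rotation":[0,0,0]}]'
python3 - <<'E'
from h import *
p=arm.get_image('side'); f=p['frame'][200:400,250:510,::-1]; cv2.imwrite('pics/side4c.png',cv2.resize(f,None,fx=3,fy=3))
report(p,['idli_plate','vent_weight','brush'])
p=arm.get_image('top');report(p,['idli_plate','vent_weight','brush'])
E
```

```text
time_s: 6.82
tcp_pos: [0.4815, 0.1292, 0.029]
tcp_rot: [180.0, 0.0, 180.0]
force: [0.3, -0.6, -1.7]
gripper_width: 0.0135
grasp_force: 25.0
time_s: 8.07
tcp_pos: [0.6422, -0.0055, 0.1689]
tcp_rot: [180.0, 0.0, 180.0]
force: [1.1, -0.0, -0.5]
gripper_width: 0.0562
grasp_force: 0.0
time_s: 8.32
tcp_pos: [0.6404, -0.0039, 0.1683]
tcp_rot: [180.0, -0.1, 180.0]
force: [-0.6, 0.2, 0.2]
gripper_width: 0.0557
grasp_force: 0.0
idli_plate 0.77 px 373 305 1125 [116 121 124] ztop 0.053 topmid [0.4832 0.1339] ext [0.013 0.014] all [0.4838 0.1263] [0.105 0.099]
idli_plate 0.29 px 305 235 258 [113 107 107] ztop 0.103 topmid [ 0.6432 -0.0035] ext [0.018 0.024] all [ 0.6485 -0.0296] [0.038 0.085]
vent_weight 0.61 px 305 235 254 [112 106 107] ztop 0.103 topmid [ 0.6432 -0.0035] ext [0.018 0.024] all [ 0.6485 -0.0372] [0.038 0.1  ]
brush 0.83 px 315 202 472 [ 65 118  76] ztop 0.132 topmid [ 0.6389 -0.061 ] ext [0.023 0.183] all [ 0.6487 -0.1585] [0.053 0.378]
brush 0.59 px 397 223 348 [31 89 47] ztop 0.133 topmid [ 0.6421 -0.1421] ext [0.03  0.029] all [ 0.6412 -0.1397] [0.043 0.036]
```

View pics/side4c.png

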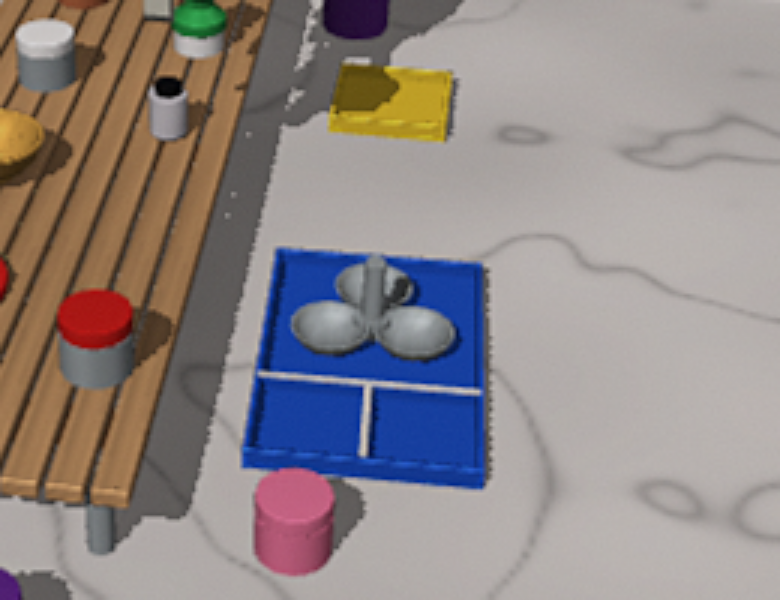

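```bash
python3 -m jog '[{"hand":0.4,"delta_pos":[0,-0.3,4],"rotation":[0,0,0]},{"hand":0.4,"delta_pos":[0,0,3.4],"rotation":[0,0,0]},{"hand":0.4,"delta_pos":[0,0,2],"rotation":[0,0,0]},{"hand":0.4,"delta_pos":[0,0,0],"rotation":[0,0,0]},{"hand":1,"delta_pos":[0,0,0],"rotation":[0,0,0]},{"hand":1,"delta_pos":[0,0,0],"rotation":[0,0,0]},{"hand":1,"delta_pos":[0,0,0],"rotation":[0,0,0]},{"hand":1,"delta_pos":[0,0,0],"rotation":[0,0,0]},{"hand":1,"delta_pos":[0,0,0],"rotation":[0,0,0]}]' 20
python3 -m jog '[{"hand":1,"delta_pos":[0,0,-3],"rotation":[0,0,0]},{"hand":1,"delta_pos":[0,0,-5],"rotation":[0,0,0]},{"hand":1,"delta_pos":[3.28,3.97,0],"rotation":[0,0,0]},{"hand":1,"delta_pos":[3.28,3.97,0],"rotation":[0,0,0]},{"hand":1,"delta_pos":[3.28,3.97,0],"rotation":[0,0,0]},{"hand":1,"delta_pos":[3.28,3.97,0],"rotation":[0,0,0]},{"hand":1,"delta_pos":[3.28,3.97,0],"rotation":[0,0,0]},{"hand":1,"delta_pos":[3.28,3.97,0],"rotation":[0,0,0]},{"hand":1,"delta_pos":[0,0,0],"rotation":[0,0,0]},{"hand":1,"delta_pos":[0,0,0],"rotation":[0,0,0]}]'
```

```text
time_s: 9.85
tcp_pos: [0.6415, -0.0072, 0.0754]
tcp_rot: [180.0, 0.1, 180.0]
force: [-0.8, 0.3, 6.1]
gripper_width: 0.0273
grasp_force: 20.0
time_s: 11.1
tcp_pos: [0.4446, 0.2308, 0.1547]
tcp_rot: [-180.0, 0.0, -180.0]
force: [0.2, 0.7, -0.1]
gripper_width: 0.0273
grasp_force: 20.0
```

```bash
python3 -m jog '[{"hand":1,"delta_pos":[0,0,5],"rotation":[0,0,0]},{"hand":1,"delta_pos":[0,0,5],"rotation":[0,0,0]},{"hand":1,"delta_pos":[0,0,2.5],"rotation":[0,0,0]},{"hand":1,"delta_pos":[0,0,0.9],"rotation":[0,0,0]},{"hand":1,"delta_pos":[0,0,0],"rotation":[0,0,0]},{"hand":1,"delta_pos":[0,0,0],"rotation":[0,0,0]}]'
python3 -m jog '[{"hand":0.5,"delta_pos":[0,0,0],"rotation":[0,0,0]},{"hand":0.5,"delta_pos":[0,0,0],"rotation":[0,0,0]},{"hand":0.5,"delta_pos":[0,0,0],"rotation":[0,0,0]},{"hand":0.4,"delta_pos":[0,0,-3],"rotation":[0,0,0]},{"hand":0.4,"delta_pos":[0,0,-5.5],"rotation":[0,0,0]},{"hand":0.4,"delta_pos":[0,0,-6],"rotation":[0,0,0]},{"hand":0.4,"delta_pos":[-2.8,-5.33,0],"rotation":[0,0,0]},{"hand":0.4,"delta_pos":[-2.8,-5.33,0],"rotation":[0,0,0]},{"hand":0.4,"delta_pos":[-2.8,-5.33,0],"rotation":[0,0,0]},{"hand":0.4,"delta_pos":[-2.8,-5.33,0],"rotation":[0,0,0]}]'
python3 -m jog '[{"hand":0.4,"delta_pos":[-2.8,-5.33,0],"rotation":[0,0,0]},{"hand":0.4,"delta_pos":[-2.8,-5.33,0],"rotation":[0,0,0]},{"hand":0.4,"delta_pos":[-2.8,-5.33,0],"rotation":[0,0,0]},{"hand":0.4,"delta_pos":[0,0,0],"rotation":[0,0,0]},{"hand":0.4,"delta_pos":[0,0,0],"rotation":[0,0,0]}]'
python3 - <<'E'
from h import *
p=arm.get_image('side'); f=p['frame'][180:380,250:510,::-1]; cv2.imwrite('pics/side5c.png',cv2.resize(f,None,fx=3,fy=3))
report(p,['idli_plate','vent_weight','brush'])
p=arm.get_image('top');report(p,['idli_plate','vent_weight','dabba'])
E
```

```text
time_s: 11.85
tcp_pos: [0.4452, 0.2308, 0.0214]
tcp_rot: [180.0, 0.1, 179.9]
force: [0.6, -0.5, 0.4]
gripper_width: 0.0271
grasp_force: 20.0
time_s: 13.1
tcp_pos: [0.557, 0.0161, 0.1659]
tcp_rot: [180.0, 0.0, -180.0]
force: [0.4, 0.7, -0.9]
gripper_width: 0.0562
grasp_force: 0.0
time_s: 13.72
tcp_pos: [0.6398, -0.1416, 0.1653]
tcp_rot: [180.0, -0.0, 180.0]
force: [-0.5, 1.5, 0.2]
gripper_width: 0.0559
grasp_force: 0.0
idli_plate 0.71 px 372 305 1194 [110 116 123] ztop 0.054 topmid [0.4833 0.1349] ext [0.013 0.017] all [0.4845 0.12  ] [0.107 0.114]
idli_plate 0.35 px 264 217 402 [141 141 141] ztop 0.102 topmid [ 0.7478 -0.0688] ext [0.04  0.045] all [ 0.7481 -0.0678] [0.042 0.047]
vent_weight 0.62 px 389 336 364 [102 100 108] ztop 0.047 topmid [0.4468 0.2332] ext [0.02  0.021] all [0.4465 0.2088] [0.029 0.08 ]
brush 0.88 px 315 202 477 [ 61 119  74] ztop 0.131 topmid [ 0.6425 -0.1363] ext [0.03  0.031] all [ 0.6474 -0.1754] [0.052 0.121]
idli_plate 0.7 px 268 301 1422 [80 84 86] ztop 0.041 topmid [0.4821 0.1275] ext [0.014 0.012] all [0.4792 0.1217] [0.106 0.096]
idli_plate 0.47 px 221 319 152 [53 51 53] ztop 0.05 topmid [0.4451 0.2295] ext [0.02  0.019] all [0.4455 0.2298] [0.026 0.028]
vent_weight 0.48 px 221 319 153 [51 50 52] ztop 0.05 topmid [0.4451 0.2295] ext [0.02  0.019] all [0.4455 0.2298] [0.026 0.028]
dabba 0.63 px 529 275 845 [81 45 56] ztop 0.054 topmid [ 0.5316 -0.4258] ext [0.06  0.058] all [ 0.5323 -0.4268] [0.063 0.061]
```

View pics/side5c.png

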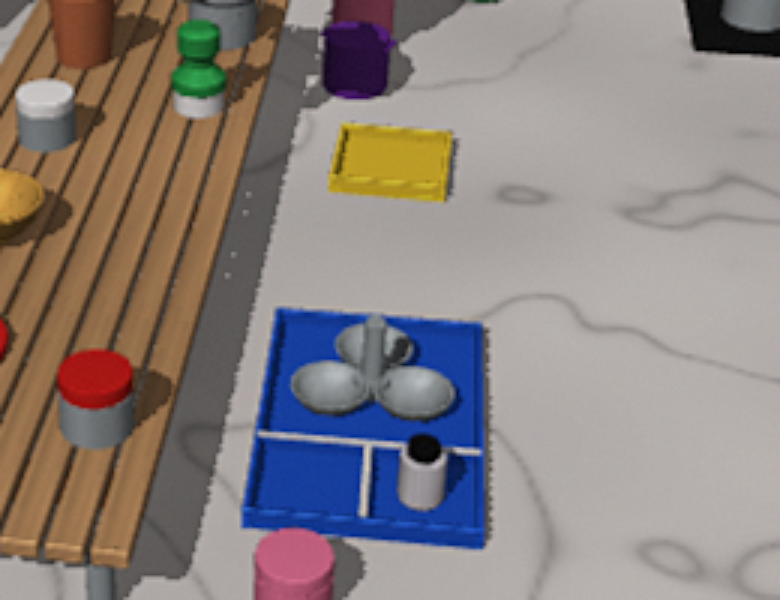

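```bash
python3 -m jog '[{"hand":0.4,"delta_pos":[0,0,3.4],"rotation":[0,0,0]},{"hand":0.4,"delta_pos":[0,0,3],"rotation":[0,0,0]},{"hand":0.4,"delta_pos":[0,0,0],"rotation":[0,0,0]},{"hand":1,"delta_pos":[0,0,0],"rotation":[0,0,0]},{"hand":1,"delta_pos":[0,0,0],"rotation":[0,0,0]},{"hand":1,"delta_pos":[0,0,0],"rotation":[0,0,0]},{"hand":1,"delta_pos":[0,0,0],"rotation":[0,0,0]},{"hand":1,"delta_pos":[0,0,0],"rotation":[0,0,0]}]' 20
python3 -m jog '[{"hand":1,"delta_pos":[0,0,-3],"rotation":[0,0,0]},{"hand":1,"delta_pos":[0,0,-6],"rotation":[0,0,0]},{"hand":1,"delta_pos":[1.81,5.31,0],"rotation":[0,0,0]},{"hand":1,"delta_pos":[1.81,5.31,0],"rotation":[0,0,0]},{"hand":1,"delta_pos":[1.81,5.31,0],"rotation":[0,0,0]},{"hand":1,"delta_pos":[1.81,5.31,0],"rotation":[0,0,0]},{"hand":1,"delta_pos":[1.81,5.31,0],"rotation":[0,0,0]},{"hand":1,"delta_pos":[1.81,5.31,0],"rotation":[0,0,0]},{"hand":1,"delta_pos":[1.81,5.31,0],"rotation":[0,0,0]},{"hand":1,"delta_pos":[0,0,0],"rotation":[0,0,0]}]'
python3 -m jog '[{"hand":1,"delta_pos":[0,0,0],"rotation":[0,0,0]},{"hand":1,"delta_pos":[0,0,4],"rotation":[0,0,0]},{"hand":1,"delta_pos":[0,0,0],"rotation":[0,0,0]},{"hand":1,"delta_pos":[0,0,0],"rotation":[0,0,0]}]'
python3 - <<'E'
from h import *
p=arm.get_image('side'); f=p['frame'][180:380,250:510,::-1]; cv2.imwrite('pics/side6c.png',cv2.resize(f,None,fx=3,fy=3))
report(p,['brush'])
E
```

```text
time_s: 15.12
tcp_pos: [0.6411, -0.1423, 0.1028]
tcp_rot: [-180.0, 0.1, 180.0]
force: [-0.8, 0.1, 6.5]
gripper_width: 0.0337
grasp_force: 20.0
time_s: 16.38
tcp_pos: [0.5117, 0.2348, 0.1918]
tcp_rot: [179.9, -0.0, -179.6]
force: [1.0, -0.5, -0.2]
gripper_width: 0.0335
grasp_force: 20.0
time_s: 16.88
tcp_pos: [0.5144, 0.2286, 0.1523]
tcp_rot: [-180.0, 0.0, 179.9]
force: [0.3, 0.2, -0.3]
gripper_width: 0.0333
grasp_force: 20.0
brush 0.92 px 353 285 535 [ 75 124  86] ztop 0.177 topmid [0.5163 0.2388] ext [0.032 0.012] all [0.5196 0.132 ] [0.046 0.25 ]
```

View pics/side6c.png

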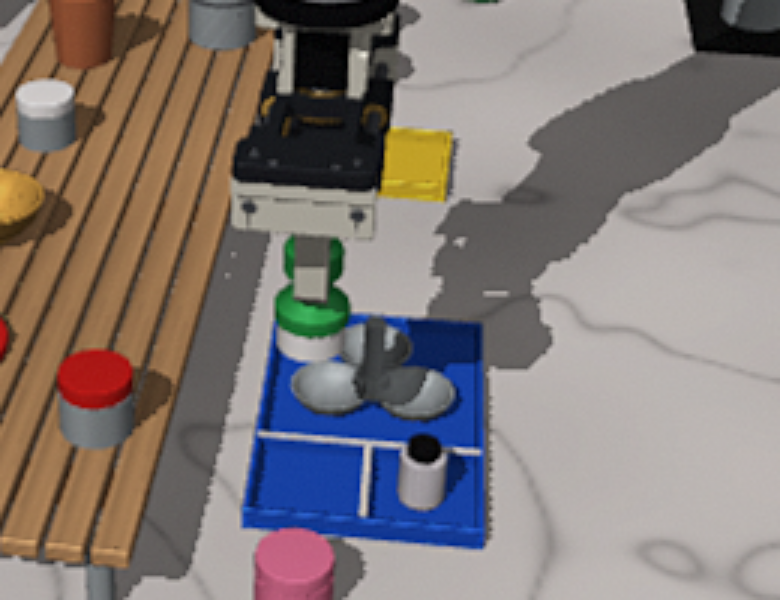

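```bash
python3 -m jog '[{"hand":1,"delta_pos":[0,0,4.5],"rotation":[0,0,0]},{"hand":1,"delta_pos":[0,0,4],"rotation":[0,0,0]},{"hand":1,"delta_pos":[0,0,1.4],"rotation":[0,0,0]},{"hand":1,"delta_pos":[0,0,0.7],"rotation":[0,0,0]},{"hand":1,"delta_pos":[0,0,0],"rotation":[0,0,0]},{"hand":1,"delta_pos":[0,0,0],"rotation":[0,0,0]}]'
python3 -m jog '[{"hand":0.4,"delta_pos":[0,0,0],"rotation":[0,0,0]},{"hand":0.4,"delta_pos":[0,0,0],"rotation":[0,0,0]},{"hand":0.4,"delta_pos":[0,0,0],"rotation":[0,0,0]},{"hand":0.3,"delta_pos":[0,0,-3],"rotation":[0,0,0]},{"hand":0.2,"delta_pos":[0,0,-5.5],"rotation":[0,0,0]},{"hand":0.1,"delta_pos":[0,0,-6],"rotation":[0,0,0]},{"hand":0.1,"delta_pos":[0,0,0],"rotation":[0,0,0]},{"hand":0.1,"delta_pos":[0,0,0],"rotation":[0,0,0]}]'
python3 - <<'E'
from h import *
p=arm.get_image('side'); report(p,['dabba','brush'])
p=arm.get_image('top'); report(p,['dabba','red_tin','brush']); f=p['frame'][190:310,380:520,::-1]; cv2.imwrite('pics/top7c.png',cv2.resize(f,None,fx=5,fy=5))
W=cloud(p)[195:250,435:495].reshape(-1,3); w=W[(W[:,2]>.109)&(W[:,2]<.118)][:,:2]
print('dabba lid',len(w),np.median(w,0),w.mean(0),np.percentile(w,[1,99],0),cv2.minEnclosingCircle((w*1000).astype(np.float32)))
E
```

```text
time_s: 17.73
tcp_pos: [0.5144, 0.23, 0.0468]
tcp_rot: [179.9, 0.1, 180.0]
force: [0.1, 0.1, -0.5]
gripper_width: 0.0336
grasp_force: 20.0
time_s: 18.73
tcp_pos: [0.5135, 0.2294, 0.1904]
tcp_rot: [-180.0, 0.0, 180.0]
force: [-0.6, 0.0, -0.9]
gripper_width: 0.0838
grasp_force: 0.0
dabba 0.8 px 323 182 559 [106 109 111] ztop 0.112 topmid [ 0.6441 -0.2674] ext [0.064 0.061] all [ 0.644  -0.2674] [0.064 0.061]
dabba 0.42 px 276 185 651 [118  67  43] ztop 0.126 topmid [ 0.752  -0.2112] ext [0.055 0.063] all [ 0.7684 -0.3505] [0.089 0.342]
brush 0.66 px 351 327 819 [ 57 122  76] ztop 0.075 topmid [0.5161 0.235 ] ext [0.032 0.03 ] all [0.5187 0.1958] [0.048 0.12 ]
dabba 0.98 px 529 275 830 [127  76  93] ztop 0.054 topmid [ 0.5326 -0.4261] ext [0.062 0.057] all [ 0.5323 -0.4259] [0.063 0.059]
dabba 0.7 px 477 276 795 [71 36 91] ztop 0.054 topmid [ 0.5309 -0.3157] ext [0.06  0.056] all [ 0.5295 -0.3225] [0.063 0.072]
dabba 0.59 px 462 221 889 [94 95 94] ztop 0.113 topmid [ 0.6426 -0.2726] ext [0.064 0.057] all [ 0.6452 -0.2795] [0.069 0.073]
red_tin 0.93 px 200 229 447 [112  31  28] ztop 0.103 topmid [0.635  0.2606] ext [0.041 0.042] all [0.6346 0.2654] [0.042 0.052]
red_tin 0.89 px 130 220 488 [67 39 83] ztop 0.043 topmid [0.6616 0.4281] ext [0.041 0.044] all [0.6614 0.4373] [0.045 0.062]
brush 0.51 px 362 172 414 [130 131 131] ztop 0.103 topmid [ 0.7465 -0.0733] ext [0.039 0.043] all [ 0.7457 -0.0768] [0.041 0.05 ]
dabba lid 460 [ 0.64422704 -0.27173746] [ 0.64343167 -0.27226443] [[ 0.61492977 -0.29898397]
 [ 0.67218593 -0.2457477 ]] ((644.2303466796875, -271.7328186035156), 30.535371780395508)
```

View pics/top7c.png

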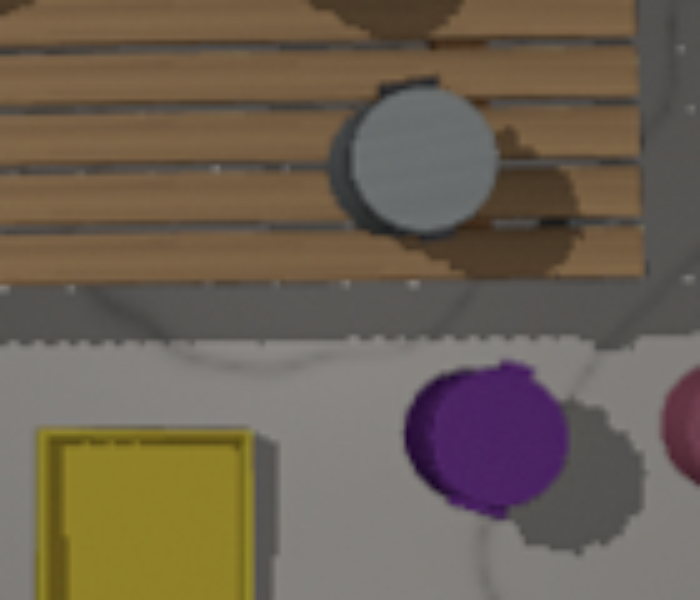

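```bash
python3 -m jog '[{"hand":0.05,"delta_pos":[-1.43,-5.57,0],"rotation":[0,0,0]},{"hand":0.05,"delta_pos":[-1.43,-5.57,0],"rotation":[0,0,0]},{"hand":0.05,"delta_pos":[-1.43,-5.57,0],"rotation":[0,0,0]},{"hand":0.05,"delta_pos":[-1.43,-5.57,0],"rotation":[0,0,0]},{"hand":0.05,"delta_pos":[-1.43,-5.57,0],"rotation":[0,0,0]},{"hand":0.05,"delta_pos":[-1.43,-5.57,0],"rotation":[0,0,0]},{"hand":0.05,"delta_pos":[-1.43,-5.57,0],"rotation":[0,0,0]},{"hand":0.05,"delta_pos":[-1.43,-5.57,0],"rotation":[0,0,0]},{"hand":0.05,"delta_pos":[-1.43,-5.57,0],"rotation":[0,0,0]},{"hand":0.05,"delta_pos":[0,0,0],"rotation":[0,0,0]}]'
python3 -m jog '[{"hand":0.05,"delta_pos":[0,0,4],"rotation":[0,0,0]},{"hand":0.05,"delta_pos":[0,0,0],"rotation":[0,0,0]},{"hand":0.05,"delta_pos":[0,0,0],"rotation":[0,0,0]}]'
```

```text
time_s: 20.32
tcp_pos: [0.6415, -0.2779, 0.1895]
tcp_rot: [-179.9, -0.1, 179.6]
force: [-0.6, 0.6, -0.6]
gripper_width: 0.0888
grasp_force: 0.0
time_s: 20.7
tcp_pos: [0.6427, -0.271, 0.1513]
tcp_rot: [180.0, 0.0, -180.0]
force: [1.0, -0.9, 1.0]
gripper_width: 0.0884
grasp_force: 0.0
```

```bash
python3 -m jog '[{"hand":0.05,"delta_pos":[0,0,4],"rotation":[0,0,0]},{"hand":0.05,"delta_pos":[0,0,2.5],"rotation":[0,0,0]},{"hand":0.05,"delta_pos":[0,0,1],"rotation":[0,0,0]},{"hand":0.05,"delta_pos":[0,0,0],"rotation":[0,0,0]},{"hand":1,"delta_pos":[0,0,0],"rotation":[0,0,0]},{"hand":1,"delta_pos":[0,0,0],"rotation":[0,0,0]},{"hand":1,"delta_pos":[0,0,0],"rotation":[0,0,0]},{"hand":1,"delta_pos":[0,0,0],"rotation":[0,0,0]},{"hand":1,"delta_pos":[0,0,0],"rotation":[0,0,0]}]' 20
python3 -m jog '[{"hand":1,"delta_pos":[0,0,-2],"rotation":[0,0,0]},{"hand":1,"delta_pos":[0,0,-4],"rotation":[0,0,0]},{"hand":1,"delta_pos":[3.87,2.49,0],"rotation":[0,0,0]},{"hand":1,"delta_pos":[3.87,2.49,0],"rotation":[0,0,0]},{"hand":1,"delta_pos":[3.87,2.49,0],"rotation":[0,0,0]},{"hand":1,"delta_pos":[3.87,2.49,0],"rotation":[0,0,0]},{"hand":1,"delta_pos":[0,0,0],"rotation":[0,0,0]},{"hand":1,"delta_pos":[0,0,0],"rotation":[0,0,0]},{"hand":1,"delta_pos":[0,0,0],"rotation":[0,0,0]}]'
```

```text
time_s: 21.82
tcp_pos: [0.6425, -0.272, 0.0761]
tcp_rot: [-180.0, 0.0, 180.0]
force: [-0.8, 0.3, 4.6]
gripper_width: 0.0578
grasp_force: 20.0
time_s: 22.95
tcp_pos: [0.4887, -0.1727, 0.136]
tcp_rot: [-180.0, 0.1, 180.0]
force: [0.6, 0.5, -1.2]
gripper_width: 0.0578
grasp_force: 20.0
```

```bash
python3 -m jog '[{"hand":1,"delta_pos":[0,0,5],"rotation":[0,0,0]},{"hand":1,"delta_pos":[0,0,4],"rotation":[0,0,0]},{"hand":1,"delta_pos":[0,0,1.8],"rotation":[0,0,0]},{"hand":1,"delta_pos":[0,0,0.7],"rotation":[0,0,0]},{"hand":1,"delta_pos":[0,0,0],"rotation":[0,0,0]},{"hand":1,"delta_pos":[0,0,0],"rotation":[0,0,0]}]'
python3 -m jog '[{"hand":0.1,"delta_pos":[0,0,0],"rotation":[0,0,0]},{"hand":0.1,"delta_pos":[0,0,0],"rotation":[0,0,0]},{"hand":0.1,"delta_pos":[0,0,0],"rotation":[0,0,0]},{"hand":0.1,"delta_pos":[0,0,-3],"rotation":[0,0,0]},{"hand":0.1,"delta_pos":[0,0,-5.5],"rotation":[0,0,0]},{"hand":0.1,"delta_pos":[0,0,-6],"rotation":[0,0,0]},{"hand":0.2,"delta_pos":[-2,6,0],"rotation":[0,0,0]},{"hand":0.2,"delta_pos":[-2,6,0],"rotation":[0,0,0]},{"hand":0.2,"delta_pos":[-2,6,0],"rotation":[0,0,0]},{"hand":0.2,"delta_pos":[-2,6,0],"rotation":[0,0,0]}]'
python3 -m jog '[{"hand":0.2,"delta_pos":[-2,6,0],"rotation":[0,0,0]},{"hand":0.2,"delta_pos":[0,0,0],"rotation":[0,0,0]},{"hand":0.2,"delta_pos":[0,0,0],"rotation":[0,0,0]}]'
python3 - <<'E'
from h import *
a=arm.get_image('side'); report(a,['dabba','brush','red_tin'])
p=arm.get_image('top'); report(p,['dabba','red_tin','brush'])
f=np.vstack([cv2.resize(a['frame'][160:260,230:430],None,fx=4,fy=3),cv2.resize(p['frame'][240:340,350:550],None,fx=4,fy=3)])[:,:,::-1]; cv2.imwrite('pics/c8.png',f)
E
```

```text
time_s: 23.7
tcp_pos: [0.4882, -0.1724, 0.0211]
tcp_rot: [-180.0, 0.1, 180.0]
force: [1.1, 1.2, -1.3]
gripper_width: 0.0578
grasp_force: 20.0
time_s: 24.95
tcp_pos: [0.5671, 0.0669, 0.1659]
tcp_rot: [-180.0, 0.0, 180.0]
force: [0.1, 0.4, -0.4]
gripper_width: 0.0746
grasp_force: 0.0
time_s: 25.32
tcp_pos: [0.5859, 0.1238, 0.1654]
tcp_rot: [-179.9, -0.0, -180.0]
force: [0.0, -0.5, 0.6]
gripper_width: 0.0742
grasp_force: 0.0
dabba 0.81 px 380 224 695 [63 64 64] ztop 0.056 topmid [ 0.4896 -0.1694] ext [0.061 0.062] all [ 0.4917 -0.2184] [0.066 0.183]
dabba 0.77 px 370 178 339 [172  88 114] ztop 0.053 topmid [ 0.5334 -0.4174] ext [0.057 0.061] all [ 0.5348 -0.4174] [0.06  0.061]
dabba 0.55 px 367 198 565 [ 77  34 103] ztop 0.052 topmid [ 0.5316 -0.3112] ext [0.066 0.059] all [ 0.5341 -0.3549] [0.071 0.163]
brush 0.74 px 351 327 815 [ 58 122  75] ztop 0.075 topmid [0.5159 0.2341] ext [0.032 0.034] all [0.5163 0.1938] [0.043 0.123]
red_tin 0.73 px 281 311 734 [134  57  56] ztop 0.102 topmid [0.6359 0.2653] ext [0.042 0.047] all [0.6359 0.2341] [0.042 0.11 ]
red_tin 0.68 px 242 407 958 [ 72 
[... 163 characters left out ...]
0.3328] ext [0.042 0.044] all [0.5122 0.3337] [0.044 0.046]
dabba 0.98 px 529 275 817 [126  75  92] ztop 0.054 topmid [ 0.5326 -0.4261] ext [0.062 0.057] all [ 0.5325 -0.4257] [0.062 0.058]
dabba 0.81 px 410 297 699 [65 66 65] ztop 0.058 topmid [ 0.4882 -0.1726] ext [0.062 0.056] all [ 0.487  -0.1723] [0.065 0.058]
dabba 0.63 px 477 276 745 [69 34 90] ztop 0.054 topmid [ 0.5309 -0.3154] ext [0.06  0.056] all [ 0.5308 -0.3158] [0.06  0.059]
red_tin 0.62 px 130 220 454 [65 35 81] ztop 0.043 topmid [0.6617 0.428 ] ext [0.041 0.042] all [0.6628 0.4361] [0.047 0.059]
red_tin 0.26 px 362 172 412 [128 129 130] ztop 0.103 topmid [ 0.7464 -0.0732] ext [0.039 0.042] all [ 0.7458 -0.0758] [0.041 0.047]
```

View pics/c8.png

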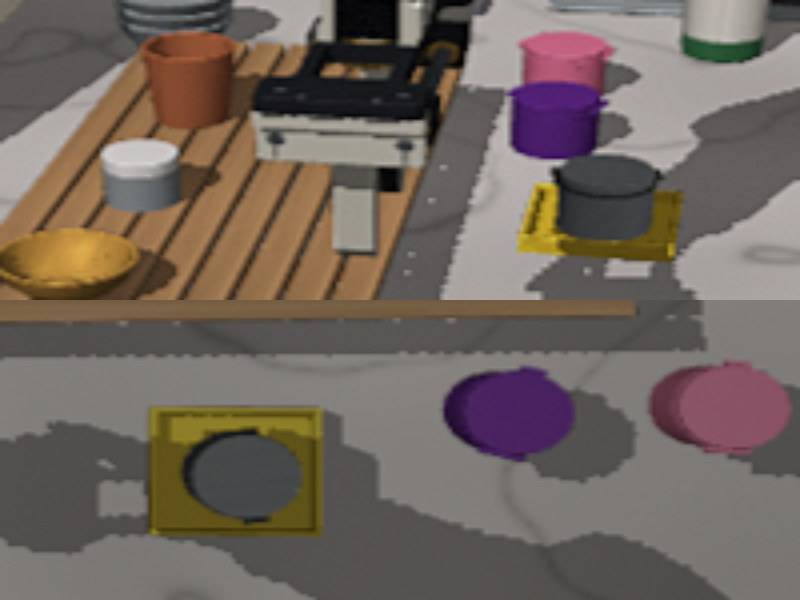

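```bash
python3 -m jog '[{"hand":0.2,"delta_pos":[-1.64,4.57,0],"rotation":[0,0,0]},{"hand":0.2,"delta_pos":[-1.64,4.57,0],"rotation":[0,0,0]},{"hand":0.2,"delta_pos":[-1.64,4.57,0],"rotation":[0,0,0]},{"hand":0.2,"delta_pos":[0,0,0],"rotation":[0,0,0]},{"hand":0.2,"delta_pos":[0,0,0],"rotation":[0,0,0]},{"hand":0.2,"delta_pos":[0,0,4],"rotation":[0,0,0]},{"hand":0.2,"delta_pos":[0,0,3.5],"rotation":[0,0,0]},{"hand":0.2,"delta_pos":[0,0,2],"rotation":[0,0,0]},{"hand":0.2,"delta_pos":[0,0,0],"rotation":[0,0,0]},{"hand":0.2,"delta_pos":[0,0,0],"rotation":[0,0,0]}]' 20
python3 -m jog '[{"hand":1,"delta_pos":[0,0,0],"rotation":[0,0,0]},{"hand":1,"delta_pos":[0,0,0],"rotation":[0,0,0]},{"hand":1,"delta_pos":[0,0,0],"rotation":[0,0,0]},{"hand":1,"delta_pos":[0,0,0],"rotation":[0,0,0]},{"hand":1,"delta_pos":[0,0,0],"rotation":[0,0,0]},{"hand":1,"delta_pos":[0,0,-3],"rotation":[0,0,0]},{"hand":1,"delta_pos":[0,0,-4],"rotation":[0,0,0]},{"hand":1,"delta_pos":[0,0,-4],"rotation":[0,0,0]},{"hand":1,"delta_pos":[0,0,0],"rotation":[0,0,0]},{"hand":1,"delta_pos":[0,0,0],"rotation":[0,0,0]}]'
python3 - <<'E'
from h import *
print(arm.observe()['tcp_pos'])
p=arm.get_image('side'); f=p['frame'][180:380,200:460,::-1]; cv2.imwrite('pics/side9c.png',cv2.resize(f,None,fx=3,fy=3)); report(p,['red_tin','brush'])
E
```

```text
time_s: 26.98
tcp_pos: [0.6364, 0.2613, 0.0718]
tcp_rot: [180.0, 0.1, 180.0]
force: [-0.1, 0.0, 0.3]
gripper_width: 0.0744
grasp_force: 0.0
time_s: 28.22
tcp_pos: [0.6351, 0.2611, 0.1799]
tcp_rot: [-180.0, -0.0, 180.0]
force: [0.3, 0.8, -2.7]
gripper_width: 0.0437
grasp_force: 20.0
[0.63512749 0.26111672 0.1798891 ]
red_tin 0.89 px 347 373 852 [176  89 116] ztop 0.042 topmid [0.5119 0.333 ] ext [0.042 0.045] all [0.5123 0.3332] [0.044 0.045]
red_tin 0.82 px 283 262 392 [84 54 54] ztop 0.21 topmid [0.6359 0.2681] ext [0.044 0.033] all [0.6359 0.2708] [0.044 0.038]
brush 0.87 px 351 327 786 [ 57 125  75] ztop 0.075 topmid [0.516  0.2361] ext [0.032 0.028] all [0.5157 0.2153] [0.042 0.08 ]
```

View pics/side9c.png

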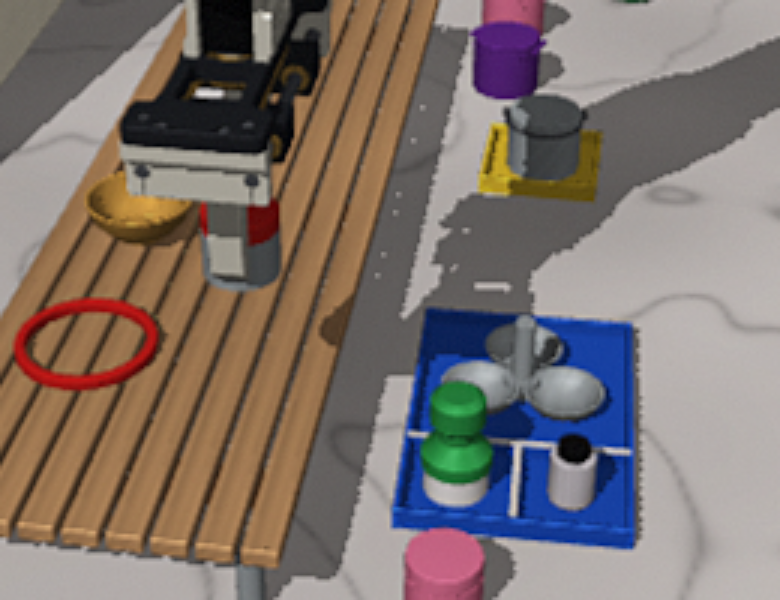

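```bash
python3 -m jog '[{"hand":1,"delta_pos":[1.83,-5.42,0],"rotation":[0,0,0]},{"hand":1,"delta_pos":[1.83,-5.42,0],"rotation":[0,0,0]},{"hand":1,"delta_pos":[1.83,-5.42,0],"rotation":[0,0,0]},{"hand":1,"delta_pos":[1.83,-5.42,0],"rotation":[0,0,0]},{"hand":1,"delta_pos":[1.83,-5.42,0],"rotation":[0,0,0]},{"hand":1,"delta_pos":[1.83,-5.42,0],"rotation":[0,0,0]},{"hand":1,"delta_pos":[1.83,-5.42,0],"rotation":[0,0,0]},{"hand":1,"delta_pos":[1.83,-5.42,0],"rotation":[0,0,0]},{"hand":1,"delta_pos":[0,0,0],"rotation":[0,0,0]},{"hand":1,"delta_pos":[0,0,0],"rotation":[0,0,0]}]'
python3 -m jog '[{"hand":1,"delta_pos":[0,0,5],"rotation":[0,0,0]},{"hand":1,"delta_pos":[0,0,4],"rotation":[0,0,0]},{"hand":1,"delta_pos":[0,0,0],"rotation":[0,0,0]},{"hand":1,"delta_pos":[0,0,0],"rotation":[0,0,0]},{"hand":1,"delta_pos":[0,0,0],"rotation":[0,0,0]}]'
python3 - <<'E'
from h import *
print(np.mean([arm.observe()['tcp_pos'] for _ in range(5)],0))
p=arm.get_image('side'); report(p,['red_tin','dabba'])
E
```

```text
time_s: 29.62
tcp_pos: [0.489, -0.1718, 0.1801]
tcp_rot: [180.0, -0.0, 180.0]
force: [0.9, 0.7, -0.4]
gripper_width: 0.0438
grasp_force: 20.0
time_s: 30.25
tcp_pos: [0.4902, -0.172, 0.0921]
tcp_rot: [-180.0, 0.1, -180.0]
force: [0.6, 0.6, -0.0]
gripper_width: 0.0435
grasp_force: 20.0
[ 0.49017087 -0.17196765  0.09211794]
red_tin 0.92 px 243 407 987 [70 30 99] ztop 0.042 topmid [0.6628 0.4329] ext [0.043 0.045] all [0.6621 0.4202] [0.044 0.073]
red_tin 0.79 px 347 372 803 [171  84 112] ztop 0.042 topmid [0.5116 0.3336] ext [0.041 0.044] all [0.5112 0.3342] [0.042 0.045]
red_tin 0.47 px 381 199 246 [92 54 57] ztop 0.123 topmid [ 0.4913 -0.1674] ext [0.042 0.038] all [ 0.4951 -0.2658] [0.05  0.256]
dabba 0.92 px 380 224 659 [100 103 105] ztop 0.056 topmid [ 0.49   -0.1694] ext [0.062 0.061] all [ 0.4919 -0.2208] [0.066 0.171]
dabba 0.64 px 365 199 425 [ 78  36 104] ztop 0.083 topmid [ 0.5076 -0.1592] ext [0.012 0.023] all [ 0.5356 -0.2903] [0.068 0.285]
dabba 0.61 px 365 181 127 [162  89 111] ztop 0.051 topmid [ 0.5464 -0.2643] ext [0.041 0.358] all [ 0.5425 -0.2954] [0.056 0.42 ]
```

```bash
python3 -m jog '[{"hand":1,"delta_pos":[0.1,0,1.4],"rotation":[0,0,0]},{"hand":1,"delta_pos":[0,0,0.8],"rotation":[0,0,0]},{"hand":1,"delta_pos":[0,0,0.4],"rotation":[0,0,0]},{"hand":1,"delta_pos":[0,0,0],"rotation":[0,0,0]},{"hand":1,"delta_pos":[0,0,0],"rotation":[0,0,0]}]'
```

```text
time_s: 31.02
tcp_pos: [0.4881, -0.1721, 0.0643]
tcp_rot: [180.0, -0.0, 180.0]
force: [-0.7, -0.2, -1.5]
gripper_width: 0.0438
grasp_force: 20.0
```

```bash
python3 -m jog '[{"hand":0.3,"delta_pos":[0,0,0],"rotation":[0,0,0]},{"hand":0.3,"delta_pos":[0,0,0],"rotation":[0,0,0]},{"hand":0.2,"delta_pos":[0,0,0],"rotation":[0,0,0]},{"hand":0.2,"delta_pos":[0,0,-3],"rotation":[0,0,0]},{"hand":0.2,"delta_pos":[0,0,-5],"rotation":[0,0,0]},{"hand":0.2,"delta_pos":[0,0,-6],"rotation":[0,0,0]},{"hand":0.2,"delta_pos":[0,6,0],"rotation":[0,0,0]},{"hand":0.2,"delta_pos":[0,6,0],"rotation":[0,0,0]},{"hand":0.2,"delta_pos":[0,6,0],"rotation":[0,0,0]},{"hand":0.2,"delta_pos":[0,0,0],"rotation":[0,0,0]}]'
python3 -m jog '[{"hand":0.2,"delta_pos":[0,0,0],"rotation":[0,0,0]},{"hand":0.2,"delta_pos":[0,0,0],"rotation":[0,0,0]},{"hand":0.2,"delta_pos":[0,0,0],"rotation":[0,0,0]}]'
python3 - <<'E'
from h import *
a=arm.get_image('side'); p=arm.get_image('top'); report(p,['red_tin','dabba','tumbler','white_tin']); report(a,['red_tin','white_tin'])
f=np.hstack([cv2.resize(a['frame'][160:360,260:460],(400,400)),cv2.resize(p['frame'][240:340,360:460],(400,400))])[:,:,::-1]; cv2.imwrite('pics/c10.png',f)
E
```

```text
time_s: 32.28
tcp_pos: [0.4882, 0.0127, 0.2049]
tcp_rot: [179.9, 0.0, -179.6]
force: [-0.0, -0.7, 0.6]
gripper_width: 0.0744
grasp_force: 0.0
time_s: 32.65
tcp_pos: [0.4882, 0.0065, 0.2046]
tcp_rot: [-180.0, -0.0, 179.8]
force: [-0.2, 0.1, 0.5]
gripper_width: 0.0747
grasp_force: 0.0
red_tin 0.8 px 413 298 415 [120  30  27] ztop 0.098 topmid [ 0.488 -0.173] ext [0.042 0.042] all [ 0.4883 -0.1758] [0.043 0.05 ]
red_tin 0.78 px 130 220 456 [63 35 79] ztop 0.043 topmid [0.6616 0.4281] ext [0.041 0.043] all [0.663  0.4369] [0.047 0.06 ]
red_tin 0.61 px 175 289 425 [114  71  86] ztop 0.043 topmid [0.5108 0.328 ] ext [0.04  0.044] all [0.5112 0.3332] [0.043 0.055]
dabba 0.96 px 529 274 799 [123  73  90] ztop 0.054 topmid [ 0.5326 -0.4249] ext [0.058 0.056] all [ 0.5325 -0.4261] [0.062 0.059]
dabba 0.82 px 477 276 770 [67 32 87] ztop 0.054 topmid [ 0.5309 -0.315 ] ext [0.06  0.055] all [ 0.5294 -0.3222] [0.063 0.072]
dabba 0.79 px 404 293 228 [85 88 85] ztop 0.058 topmid [ 0.4892 -0.1689] ext [0.06  0.048] all [ 0.489  -0.1682] [0.06 0.05]
tumbler 0.79 px 434 167 744 [72 44 28] ztop 0.126 topmid [ 0.7505 -0.2149] ext [0.056 0.057] all [ 0.7571 -0.2168] [0.07  0.061]
white_tin 0.61 px 362 172 412 [127 128 129] ztop 0.103 topmid [ 0.7473 -0.0732] ext [0.042 0.042] all [ 0.7498 -0.0732] [0.05  0.042]
red_tin 0.73 px 243 407 909 [69 26 99] ztop 0.043 topmid [0.6619 0.4349] ext [0.041 0.043] all [0.6615 0.4349] [0.042 0.043]
red_tin 0.64 px 346 372 761 [174  86 113] ztop 0.042 topmid [0.5123 0.3338] ext [0.041 0.044] all [0.5121 0.334 ] [0.041 0.044]
white_tin 0.63 px 264 218 381 [139 139 140] ztop 0.102 topmid [ 0.7471 -0.0667] ext [0.038 0.048] all [ 0.7467 -0.0667] [0.04  0.048]
```

View pics/c10.png

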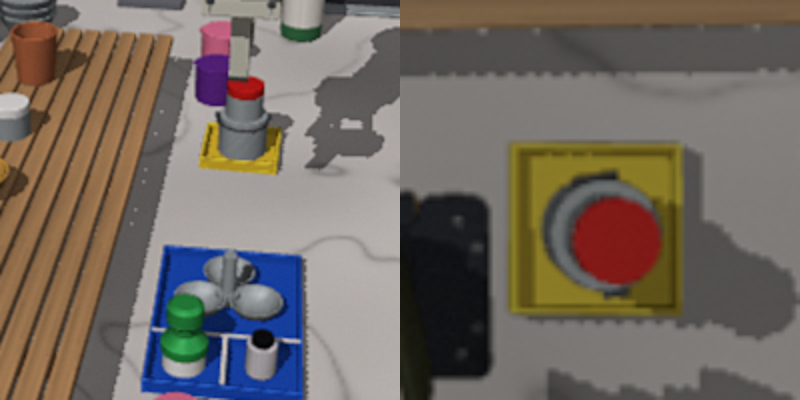

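The tin sits centred on the dabba: its top is at (0.488, -0.173) and the dabba was measured at (0.488, -0.1725). The blue tray is complete.

```bash
python3 -c "from workcell import arm; print(arm.job_done())"
```

```text
the job is handed in; nothing more can be done
None
```

Both kits are made up as asked and the job is handed in at about 33 s of the 131 s allowed; the white-lidded tin, the tumbler and the look-alikes were left where they were.

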